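# Clear the bench: gather offcuts, tip them in the scrap bin, hang up the tray

### The arm

A 6-joint arm with a two-finger parallel gripper is mounted at the origin on the work surface. World frame = base frame: x ahead of the robot, y to its left, z up, the work surface at z = 0. Lengths are in mm, angles in rad, forces in N, time in s.
With the tool pointing down it reaches from about 350 to 875 mm from the base axis. Payload 4.2 kg.
Tool frame: the origin (TCP) lies at the very end of the fingers, on their centre line; the grasp point (between the pads) lies 19 mm behind it; z points along the fingers, y is the line along which they close (so a half turn about z gives the same grasp; the last joint's range is limited). The gripper opens to 85 mm and grips with 20 to 120 N. Pads are 22 mm wide; open, the fingers measure 114 mm over their backs; the gripper's body (76 mm by 85 mm) begins 54 mm behind the grasp point. The pads swing forward as they close: fully open they stand 13 mm farther back than shut.
Start: joints at [0.259, 0.385, 0.008, 0, -1.194, -0.259], TCP at [624.979, 0.025, 231.312] pointing down, gripper open.
Joint ranges: [-3.14, 3.14], [-1.21, 2.06], [-1.07, 1.41], [-3.16, 2.05], [-2.99, -0.16], [-3.1, 3.1]. Speed limits (rad/s): [2.79, 2.79, 3.14, 3.14, 3.14, 3.14].

### API

Orientations are given as a unit quaternion [x, y, z, w].
In Python, from bench import read_state, get_image, get_calibration, job_done gives the robot as it stands.
- The arm moves only by the shell command python3 -m creep 'ROWS'. ROWS is a JSON object of lists of equal length, an entry for each row: "translation": the shift along the world's x, y, z in cm, a list of three; "delta_rot": the turn, a rotation vector about the world's x, y, z in degrees, a list of three; "hand": the finger opening in cm, from 0 to 8.54. A call has 1 to 8 rows; each row is the pose to reach, as a shift and turn from the pose commanded when the call began; what a row does not reach only later rows make up. A row lasts 1/8 s, in which the tool goes at most 62.5 mm and 10.7 degrees, less where a joint would pass 70% of its speed; a pose out of reach is approached as far as the arm can. A call with a gripper value outside its range is refused whole. The fingers move at their own pace and stop on an object; the grip force is fixed at half the most. Time passes only in rows, so rows that repeat a pose let the fingers close. It gives the time, the measured TCP pose, the force, the opening and the grip force at its end, in the units of the state.
- read_state(): the state, without advancing time (a new reading comes with each control period).
- get_image(name): name is "scene" or "side" or "wrist"; returns (picture, depth): 400x640x3 uint8, red, green, blue; 400x640 float32, mm along the optical axis (not along the pixel's ray), 0 where there is no reading.
- get_calibration(name): a dict with "intrinsics" (3x3 intrinsics, pixels), "xyz" and "attitude" of the camera in the world. Camera axes: x right, y down, z forward; pixel columns grow to the right and rows downward; lengths in mm; the calibration is good to about 2 mm. A picture is of the moment at which its call begins: read the wrist's pose just before it. get_calibration takes no time and is no camera call; for the wrist camera it gives the pose at the moment of the call.
- job_done(): hands the job in; it is judged then, once.
The state is a dict: "clock": time; "joints": joint angles; "joint_vel": joint speeds; "joint_efforts": joint torques, N m; "position": TCP position; "ee_rot": TCP orientation; "contact_force": force on the tool from outside, world axes, zero at the start; "wrist_torque": the same for the moment, N m; "gripper_width": finger opening in mm; "grasp_force": force on a finger pad.
Only numpy, scipy, OpenCV 4.12 (cv2) and the standard library are available. Lean on these libraries where they do the work, as an engineer would, in place of code of your own. Each camera call takes 0.05 s, during which the arm holds its last target. There are 200 camera calls.

### The job

Tidy the workbench: first gather every wood offcut lying on it into the handled carrying tray, then carry the tray to the black scrap bin and tip the whole load into the bin. Finally hang the empty tray by its round handle on both prongs of the hook stand, so that it hangs level and still, and leave the glue bottle and the screwdriver where they are.

Things in the scene. Friction and masses are not known exactly. Their poses are not given: they have to be found in the camera images.
- tray: Loose carrying tray, 168 (x) x 152 (y) x 132 mm, 0.26 kg. Origin: centre of its underside, z up, handle along y. Floor 64 mm wide (x), 4 mm thick; smooth sides slope out at 37 degrees to rims 44 mm high at x = +-83 mm; upright ends at y = +-72 mm, 45 mm high, each with a 26 mm wide strap up to the handle. Open either side of the handle. Wood slides out when tilted 60 to 75 degrees about y.
- handle (a point): Middle of the tray's handle: a round wooden dowel, 18 mm in diameter, along the tray's y, 138 mm between the straps, axis 118 mm above the tray's underside (74 mm above its rims). Axes as the tray's.
- bin: Black open scrap bin, 250 (x) x 230 (y) x 90 mm high, walls and floor 5 mm, fixed on the bench. Origin at the centre of its underside, z up.
- hook_stand: Fixed steel stand with a double hook. Origin on the bench right below the seat. A 20 mm square post at x = +130 mm, 186 mm high, on a 12 mm foot plate 120 (x) x 170 (y) mm centred at x = 140 mm. Two round prongs, 8 mm thick, at y = +-38 mm run from it toward -x, sloping slightly down; their ends turn up (tips at x = -26 mm, 192 mm high). The 68 mm between the prongs is free for fingers.
- hook_seat (a point): Seat of the double hook, midway between the prongs, 184 mm above the bench: where the middle of the dowel's axis lies when the tray hangs with the dowel across both prongs against their upturned ends. Axes as the stand's: open end to -x, dowel along y. Bring the dowel in from -x, axis 205 to 235 mm high, so that the prongs pass between dowel and rims; then lower.
- offcut1: Wood offcut, plain block 62 x 26 x 22 mm. Origin at the middle of its outer bounds, x along its length; it starts flat on the bench. May be absent (None).
- offcut2: Wood offcut, plain strip 74 x 20 x 18 mm. Origin at the middle of its outer bounds, x along its length; it starts flat on the bench. May be absent (None).
- offcut3: Wood offcut, plain plywood block 48 x 34 x 18 mm. Origin at the middle of its outer bounds, x along its length; it starts flat on the bench. May be absent (None).
- offcut4: Wood offcut, stepped: base 60 x 28 x 12 mm with a second layer 30 x 28 x 12 mm on its -x half, 24 mm high in all. Origin at the middle of its outer bounds, x along its length; it starts flat on the bench. May be absent (None).
- offcut5: Wood offcut, T-shaped from the side: base 66 x 24 x 12 mm with a raised part 22 x 24 x 12 mm on its middle, 24 mm high in all. Origin at the middle of its outer bounds, x along its length; it starts flat on the bench. May be absent (None).
- glue_bottle: Bystander: white glue bottle, 56 mm in diameter, 145 mm high, standing. Origin at the centre of its underside.
- screwdriver: Bystander: screwdriver lying flat on the bench beyond the tray, about 200 mm long.
There are look-alikes about, which are no part of the job. What is shaped like the offcut1 but red is not meant.

How it is judged (in metres and radians):
On the way, in this order (a step that is already met when the one before it is completed fails the run):
1. all the offcuts lie in the carrying tray (x of offcut1 in the frame of tray between -0.085 and 0.085 m and y of offcut1 in the frame of tray between -0.073 and 0.073 m and z of offcut1 in the frame of tray between 0 and 0.08 m and x of offcut2 in the frame of tray between -0.085 and 0.085 m and y of offcut2 in the frame of tray between -0.073 and 0.073 m and z of offcut2 in the frame of tray between 0 and 0.08 m and x of offcut3 in the frame of tray between -0.085 and 0.085 m and y of offcut3 in the frame of tray between -0.073 and 0.073 m and z of offcut3 in the frame of tray between 0 and 0.08 m and x of offcut4 in the frame of tray between -0.085 and 0.085 m and y of offcut4 in the frame of tray between -0.073 and 0.073 m and z of offcut4 in the frame of tray between 0 and 0.08 m and x of offcut5 in the frame of tray between -0.085 and 0.085 m and y of offcut5 in the frame of tray between -0.073 and 0.073 m and z of offcut5 in the frame of tray between 0 and 0.08 m), for 0.2 s.
2. the tray is being tipped over the bin (angle between tray's own z axis and vertical above 0.5 rad and horizontal distance between handle and bin below 0.25 m and height (world z) of handle above 0.12 m).
3. all the offcuts lie in the bin (x of offcut1 in the frame of bin between -0.123 and 0.123 m and y of offcut1 in the frame of bin between -0.113 and 0.113 m and z of offcut1 in the frame of bin between 0 and 0.09 m and x of offcut2 in the frame of bin between -0.123 and 0.123 m and y of offcut2 in the frame of bin between -0.113 and 0.113 m and z of offcut2 in the frame of bin between 0 and 0.09 m and x of offcut3 in the frame of bin between -0.123 and 0.123 m and y of offcut3 in the frame of bin between -0.113 and 0.113 m and z of offcut3 in the frame of bin between 0 and 0.09 m and x of offcut4 in the frame of bin between -0.123 and 0.123 m and y of offcut4 in the frame of bin between -0.113 and 0.113 m and z of offcut4 in the frame of bin between 0 and 0.09 m and x of offcut5 in the frame of bin between -0.123 and 0.123 m and y of offcut5 in the frame of bin between -0.113 and 0.113 m and z of offcut5 in the frame of bin between 0 and 0.09 m), for 0.2 s.
At the end, for the whole second after the job is handed in: All offcuts lie inside the bin, below its rim; the released tray hangs at rest, upright within 0.2 rad, with its dowel across both prongs: its middle within 34 mm sideways, -25 to +50 mm along and -12 to +20 mm in height of the seat, square within 0.25 rad (all of step 3 and x of handle in the frame of hook_seat between -0.025 and 0.05 m and y of handle in the frame of hook_seat between -0.034 and 0.034 m and z of handle in the frame of hook_seat between -0.012 and 0.02 m and angle between the y axis of handle and the y axis of hook_seat, either way round below 0.25 rad and angle between tray's own z axis and vertical below 0.2 rad and contact force between tray and hook_stand above 1 N and linear speed of tray below 0.03 m/s and angular speed of tray below 0.3 rad/s); the robot touches nothing.
It fails at once if the glue bottle is displaced by more than 40 mm (distance of glue_bottle from where it was at the start of the episode above 0.04 m).
It fails at once if the screwdriver is displaced by more than 40 mm (distance of screwdriver from where it was at the start of the episode above 0.04 m).
Of offcut1, offcut2, offcut3, offcut4, offcut5 only 3 to 5 are there at a start; the rules pass over those that are not, and their reading is None.
At some moment in a run one of offcut1, offcut2, offcut3, offcut4, offcut5 may be knocked a few centimetres aside while the robot is not near it.
It also fails if it takes over 210 s, if anything falls off the work surface, if the arm or the gripper's body presses on something with over 40 N, if the wrist force passes 120 N, or if a joint passes its speed limit or range.

## Working session

There is one attempt and no reset: what is moved stays moved. The work goes in short steps, Python scripts to look and compute and a shell command to move; the robot and the scene stay as the last step left them, time stands still between calls to the robot, and variables do not carry over. Pictures are saved under pics/ and viewed, at most 14 in all, crops included, and the job is handed in when it is done.

```bash
mkdir -p pics; ls; cat > h.py <<'E'
import numpy as np, cv2
from bench import *
from scipy.spatial.transform import Rotation as R
def cal(n):
    c=get_calibration(n); K=np.array(c["intrinsics"],float); a=np.array(c["attitude"],float)
    Rm=a if a.shape==(3,3) else R.from_quat(a).as_matrix()
    return K,Rm,np.array(c["xyz"],float)
def shot(n,f=None):
    c=cal(n); im,d=get_image(n)
    if f: cv2.imwrite(f"pics/{f}.png",im[:,:,::-1]); np.savez(f"pics/{f}.npz",im=im,d=d,K=c[0],R=c[1],t=c[2])
    return im,d,c
def ld(f):
    z=np.load(f"pics/{f}.npz"); return z["im"],z["d"],(z["K"],z["R"],z["t"])
def ray(c,u,v,z):
    K,Rm,t=c; r=Rm@np.linalg.solve(K,[u,v,1.]); return t+r*(z-t[2])/r[2]
def cloud(d,c):
    K,Rm,t=c; v,u=np.mgrid[:d.shape[0],:d.shape[1]]
    p=np.stack([(u-K[0,2])/K[0,0]*d,(v-K[1,2])/K[1,1]*d,d],-1)@Rm.T+t
    p[d<=0]=np.nan; return p
E
python3 - <<'E'
from h import *
print(get_calibration("scene"),get_calibration("side"),get_calibration("wrist"))
for n in("scene","side","wrist"): shot(n,n+"0")
print(read_state())
E
```

```text
pics
{'intrinsics': array([[468.43507861,   0.        , 319.72500008],
       [  0.        , 468.43507861, 197.36675669],
       [  0.        ,   0.        ,   1.        ]]), 'xyz': array([1405.42204453,  280.67141348,  931.71958499]), 'attitude': array([ 0.53444019,  0.74249285, -0.3290578 , -0.2340919 ])} {'intrinsics': array([[409.48110807,   0.        , 323.35348293],
       [  0.        , 409.48110807, 199.16822516],
       [  0.        ,   0.        ,   1.        ]]), 'xyz': array([  31.68662339, -498.74974168,  902.23536761]), 'attitude': array([ 0.84389313, -0.38681671,  0.15050061, -0.33995115])} {'intrinsics': array([[350.87384014,   0.        , 319.55528052],
       [  0.        , 350.87384014, 205.31845722],
       [  0.        ,   0.        ,   1.        ]]), 'xyz': array([624.53091382, -78.36165623, 372.23231584]), 'attitude': array([ 1.09574988e-04,  9.87871695e-01,  1.55271970e-01, -3.41397597e-04])}
{'clock': 0.15, 'joints': array([ 2.58596700e-01,  3.85382523e-01,  6.96296450e-03, -3.14363245e-04,
       -1.19399059e+00, -2.58586798e-01]), 'joint_vel': array([ 0.00035095, -0.00255553,  0.00456392,  0.00224053,  0.00077075,
        0.00073055]), 'joint_efforts': array([-6.03353892e-04, -3.92678475e+01,  1.88581592e+01,  4.18858320e+00,
       -3.39302780e-03,  5.70479813e-06]), 'position': array([6.24577726e+02, 6.87404170e-03, 2.30485979e+02]), 'ee_rot': array([-7.07069064e-01,  7.07144021e-01,  5.31993112e-04, -6.24048483e-04]), 'contact_force': array([0.55066105, 0.64691419, 0.05826078]), 'wrist_torque': array([0.06507294, 0.00690386, 0.03142099]), 'grasp_force': 0.0, 'gripper_width': 85.53741468168388}
```

View pics/scene0.png

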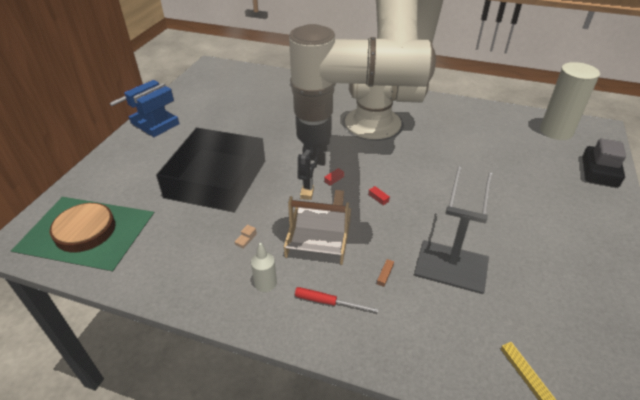

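View pics/side0.png

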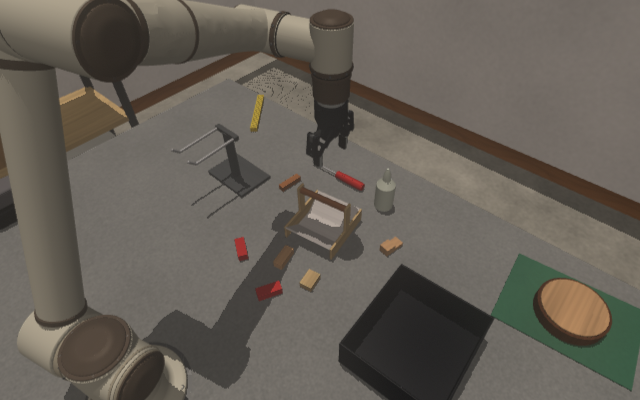

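```bash
python3 - <<'E'
from h import *
im,d,c=ld("side0"); a=cv2.resize(im[150:310,210:430],None,fx=3.4,fy=3.4,interpolation=cv2.INTER_CUBIC)[:300*2,:740]
w=ld("wrist0")[0]
o=np.zeros((600,800,3),np.uint8); a=cv2.resize(im[160:310,220:420],(480,360)); o[:360,:480]=a; o[360:,:384]=cv2.resize(w,(384,240))
s=ld("scene0")[0]; o[360:,400:800]=cv2.resize(s[155:305,220:470],(400,240)); cv2.imwrite("pics/m1.png",o[:,:,::-1])
for n,boxes in (("side0",{"A":(391,244),"B":(310,279),"C":(284,257),"D":(290,182),"R1":(241,249),"R2":(268,290)}),("scene0",{"A":(245,236),"B":(306,190),"C":(340,198),"D":(386,272),"R1":(379,195),"R2":(334,176)})):
    im,d,c=ld(n); P=cloud(d,c); hsv=cv2.cvtColor(im,cv2.COLOR_RGB2HSV)
    m=((hsv[...,1]>75)&(P[...,2]>5)&(P[...,2]<35)).astype(np.uint8)
    nl,lab,st,ce=cv2.connectedComponentsWithStats(m)
    print(n)
    for i in range(1,nl):
        if st[i,4]<25 or not(-450<np.nanmean(P[lab==i][:,1])<450): continue
        p=P[lab==i]; top=p[p[:,2]>np.percentile(p[:,2],90)-3.5]
        r=cv2.minAreaRect(top[:,:2].astype(np.float32))
        print(ce[i].round(),st[i,4],"mean",p.mean(0).round(),"ztop",np.percentile(p[:,2],95).round(1),"rect",np.round(r[0]),np.round(r[1]),round(r[2]),"hsv",np.median(hsv[lab==i],0))
E
```

```text
side0
[350. 180.] 242 mean [775.  49.  21.] ztop 27.4 rect [777.  52.] [20. 99.] 3 hsv [  1. 167. 132.]
[289. 182.] 168 mean [652. 191.  15.] ztop 20.2 rect [655. 193.] [22. 74.] 86 hsv [ 11.  131.  120.5]
[302. 214.] 101 mean [576.  64.  23.] ztop 33.2 rect [576.  65.] [102.   4.] 9 hsv [17. 86. 83.]
[345. 237.] 175 mean [591. -80.  22.] ztop 33.5 rect [598. -79.] [157.   5.] 8 hsv [17. 86. 83.]
[287. 233.] 26 mean [501.  53.  18.] ztop 31.3 rect [498.  52.] [1. 6.] 65 hsv [17.  89.  84.5]
[241. 248.] 218 mean [381. 107.  21.] ztop 24.8 rect [384. 112.] [63. 26.] 58 hsv [  1. 175. 158.]
[390. 245.] 242 mean [ 651. -189.   18.] ztop 26.3 rect [ 642. -185.] [30. 31.] 79 hsv [ 14. 115. 165.]
[283. 257.] 263 mean [436.   2.  20.] ztop 24.2 rect [438.   5.] [63. 27.] 11 hsv [ 14. 100.  94.]
[310. 280.] 263 mean [430. -96.  17.] ztop 20.7 rect [433. -95.] [48. 34.] 11 hsv [ 17. 106. 159.]
[269. 290.] 324 mean [341. -41.  20.] ztop 24.5 rect [343. -39.] [28. 62.] 63 hsv [  1. 146.  89.]
scene0
[334. 176.] 170 mean [350. -34.  18.] ztop 22.8 rect [346. -35.] [28. 64.] 61 hsv [  2. 118. 112.]
[378. 195.] 202 mean [391. 116.  17.] ztop 23.7 rect [388. 114.] [60. 26.] 58 hsv [  1.  158.  177.5]
[306. 193.] 96 mean [450. -87.  14.] ztop 18.8 rect [446. -89.] [31. 33.] 9 hsv [ 18.   95.  185.5]
[338. 198.] 114 mean [445.  10.  20.] ztop 23.7 rect [444.   9.] [60. 22.] 11 hsv [ 14.  86. 119.]
[292. 232.] 38 mean [618. -67.  27.] ztop 34.1 rect [623. -67.] [76.  1.] 9 hsv [17.5 81.  97. ]
[245. 235.] 194 mean [ 659. -185.   16.] ztop 24.1 rect [ 645. -183.] [29. 33.] 83 hsv [ 14.  93. 191.]
[385. 272.] 220 mean [662. 197.  16.] ztop 19.2 rect [659. 196.] [20. 73.] 84 hsv [ 11. 128. 164.]
[315. 296.] 446 mean [787.  57.  19.] ztop 25.6 rect [784.  56.] [20. 97.] 5 hsv [  1. 171. 181.]
```

View pics/m1.png

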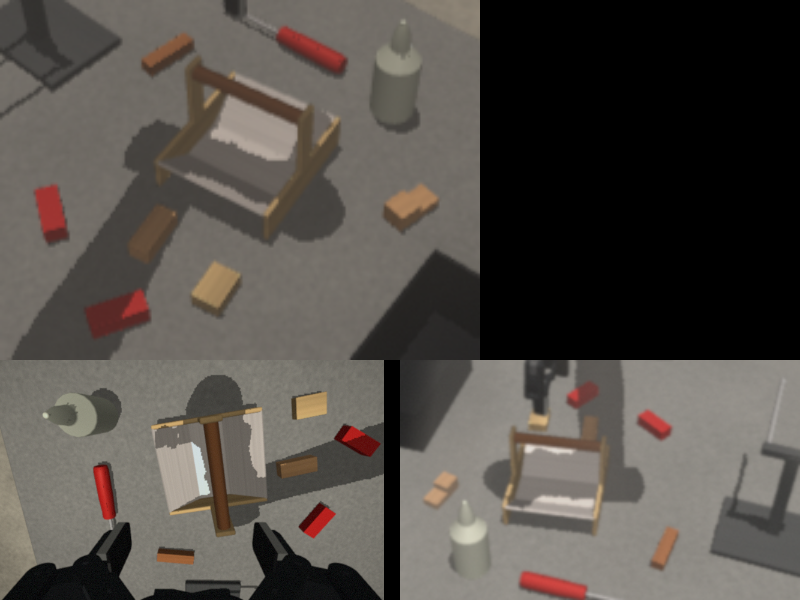

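```bash
python3 - <<'E'
from h import *
def rect(p):
    r=cv2.minAreaRect(p[:,:2].astype(np.float32)); w,h=r[1]; a=r[2] if w>=h else r[2]+90
    return np.round(r[0],1),np.round(sorted(r[1])[::-1]),round((a+90)%180-90,1)
for n in("scene0","side0","wrist0"):
    im,d,c=ld(n); P=cloud(d,c); hsv=cv2.cvtColor(im,cv2.COLOR_RGB2HSV); z=P[...,2]; x=P[...,0]; y=P[...,1]
    print(n)
    b=(x>300)&(x<750)&(abs(y)<260)
    fl=np.isfinite(z)&(z>-10)&(z<4)&b; print(" bench z",np.median(z[fl]).round(1))
    m=(b&(hsv[...,1]>70)&(z>5)&(z<35)).astype(np.uint8); nl,lab,st,ce=cv2.connectedComponentsWithStats(m)
    for i in range(1,nl):
        if st[i,4]<60: continue
        p=P[lab==i]; top=p[p[:,2]>np.percentile(p[:,2],90)-3.5]
        print(" ",ce[i].round(),"h%d"%np.median(hsv[lab==i][:,0]),"all",rect(p),"top",rect(top),np.median(top[:,2]).round(1))
    m=b&(z>100)&(z<132)&(hsv[...,0]<14)&(hsv[...,1]>60)&(hsv[...,2]<140)
    if m.sum()>30: print(" dowel",m.sum(),rect(P[m]),P[m].mean(0).round(1),np.percentile(z[m],[5,50,95]).round())
    m=np.isfinite(z)&(z>80)&(z<98)&(y<-130)&(y>-520)&(x<700)&(x>150)&(hsv[...,2]<70)
    if m.sum()>30: print(" binrim",m.sum(),rect(P[m]))
    m=np.isfinite(z)&(z>160)&(z<215)&(y>200)&(y<500)&(x>300)&(x<1000)
    if m.sum()>30: print(" hook",m.sum(),rect(P[m]),np.c_[P[m].min(0),P[m].max(0)].round().tolist())
    m=np.isfinite(z)&(z>7)&(z<17)&(y>200)&(y<500)&(x>400)&(x<1000)&(hsv[...,2]<90)
    if m.sum()>30: print(" foot",m.sum(),rect(P[m]))
    m=np.isfinite(z)&(z>60)&(z<160)&(y<-60)&(y>-220)&(x>650)&(x<900)
    if m.sum()>30: print(" bottle",m.sum(),P[m].mean(0).round())
E
```

```text
scene0
 bench z -1.5
  [334. 176.] h2 all (array([346.4, -35.1]), array([64., 29.]), -27.0) top (array([346.5, -34.9]), array([64., 29.]), -26.4) 20.6
  [378. 195.] h1 all (array([387.1, 114.6]), array([67., 29.]), 57.3) top (array([388.1, 114.4]), array([60., 26.]), 58.3) 21.4
  [306. 193.] h18 all (array([445.7, -88.9]), array([34., 33.]), -73.8) top (array([446.5, -88.5]), array([33., 31.]), -81.4) 17.0
  [338. 198.] h14 all (array([441.9,   9.1]), array([65., 26.]), 11.0) top (array([444.5,   8.8]), array([61., 23.]), 16.5) 21.6
  [245. 235.] h14 all (array([ 658.8, -185.2]), array([62., 30.]), -12.9) top (array([ 644.2, -181.9]), array([32., 30.]), -12.9) 22.4
  [385. 272.] h11 all (array([658.5, 196.4]), array([77., 20.]), -5.9) top (array([658.7, 196.5]), array([73., 20.]), -6.1) 16.5
 dowel 320 (array([594.5,  -1.6]), array([136.,  19.]), -80.8) [5.964e+02 4.000e-01 1.225e+02] [116. 123. 127.]
 binrim 473 (array([ 456.8, -381.8]), array([253., 231.]), 3.1)
 hook 685 (array([498.7, 353.1]), array([172.,  91.]), -2.4) [[411.0, 585.0], [304.0, 396.0], [160.0, 191.0]]
 foot 422 (
[... 1918 characters left out ...]
395. 228.] h19 all (array([539.4,  59. ]), array([46.,  2.]), 9.3) top (array([539.4,  58.9]), array([46.,  1.]), 8.7) 32.6
  [334. 237.] h18 all (array([615.2,  71.1]), array([60.,  2.]), 9.0) top (array([615.6,  71.1]), array([60.,  2.]), 9.4) 32.3
  [529. 268.] h1 all (array([386.2, 113. ]), array([62., 28.]), 57.4) top (array([385.9, 113.3]), array([62., 28.]), 58.4) 21.0
  [292. 328.] h12 all (array([657.6, 194.9]), array([74., 22.]), -6.3) top (array([657.7, 195. ]), array([74., 22.]), -6.1) 17.4
 dowel 3692 (array([592. ,  -2.3]), array([138.,  18.]), -81.0) [593.2  -8.5 125.1] [121. 126. 127.]
 foot 1250 (array([578.1, 275.2]), array([122.,  35.]), -7.4)
 bottle 4837 [765. -81. 101.]
```

```bash
python3 -m creep '{"translation":[[-6,0,0],[-12,0.7,0],[-18.4,0.7,-2],[-18.4,0.7,-6],[-18.4,0.7,-10],[-18.4,0.7,-12],[-18.4,0.7,-12],[-18.4,0.7,-12]],"delta_rot":[[0,0,-10],[0,0,-20],[0,0,-30],[0,0,-40],[0,0,-50],[0,0,-60],[0,0,-70],[0,0,-78]],"hand":[6,6,6,6,6,6,6,6]}'
python3 - <<'E'
from h import *
s=read_state(); print(s["joints"],s["position"],R.from_quat(s["ee_rot"]).as_matrix().round(3).tolist(),s["gripper_width"])
E
```

```text
clock: 1.15
position: [440.7, 6.9, 110.8]
ee_rot: [-0.102, 0.995, -0.0, -0.001]
contact_force: [1.0, 0.1, 0.8]
gripper_width: 59.8
grasp_force: 0.0
[ 3.86751031e-01  2.12319089e-01 -5.93563170e-01 -4.13542190e-05
 -7.66233639e-01 -1.75286698e+00] [440.66203522   6.92991365 110.80658887] [[-0.979, -0.203, -0.001], [-0.203, 0.979, -0.0], [0.001, -0.0, -1.0]] 59.76546335519106
```

```bash
python3 -m creep '{"translation":[[0,0,-6],[0,0,-10.5],[0,0,-10.5],[0,0,-10.5],[0,0,-10.5],[0,0,-10.5],[0,0,-10.5],[0,0,-10.5]],"delta_rot":[[0,0,0],[0,0,0],[0,0,0],[0,0,0],[0,0,0],[0,0,0],[0,0,0],[0,0,0]],"hand":[6,6,6,1,1,1,1,1]}'
python3 -m creep '{"translation":[[0,0,4],[0,0,10],[5,0.6,12],[10.1,1.2,12],[10.1,1.2,10],[10.1,1.2,7.2],[10.1,1.2,6.8],[10.1,1.2,6.8]],"delta_rot":[[0,0,0],[0,0,0],[0,0,0],[0,0,0],[0,0,0],[0,0,0],[0,0,0],[0,0,0]],"hand":[1,1,1,1,1,1,1,1]}'
```

```text
clock: 2.15
position: [442.5, 7.6, 8.4]
ee_rot: [-0.105, 0.994, 0.001, 0.002]
contact_force: [-1.7, 0.3, 7.2]
gripper_width: 24.6
grasp_force: 59.7
clock: 3.15
position: [542.4, 19.1, 75.4]
ee_rot: [-0.105, 0.995, 0.0, 0.001]
contact_force: [0.3, -0.1, 0.8]
gripper_width: 24.6
grasp_force: 59.0
```

```bash
python3 -m creep '{"translation":[[0,0,0],[0,0,0],[0,0,3],[0,0,6],[-5,-5,6],[-10.7,-11.2,3],[-10.7,-11.2,-3],[-10.7,-11.2,-3]],"delta_rot":[[0,0,0],[0,0,0],[0,0,0],[0,0,0],[0,0,0],[0,0,0],[0,0,0],[0,0,0]],"hand":[4.5,4.5,4.5,4.5,6.5,6.5,6.5,6.5]}'
python3 - <<'E'
from h import *
shot("wrist","w1"); shot("scene","s1"); shot("side","d1")
o=np.zeros((400,800,3),np.uint8); o[:250,:400]=cv2.resize(ld("w1")[0],(400,250)); o[:400,400:]=cv2.resize(ld("d1")[0][160:320,240:400],(400,400)); cv2.imwrite("pics/m2.png",o[:,:,::-1])
im,d,c=ld("w1"); P=cloud(d,c); hsv=cv2.cvtColor(im,cv2.COLOR_RGB2HSV); m=((hsv[...,1]>70)&(P[...,2]>10)&(P[...,2]<35)&(P[...,0]<480)).astype(np.uint8)
nl,lab,st,ce=cv2.connectedComponentsWithStats(m)
for i in range(1,nl):
    if st[i,4]>100: print(ce[i].round(),cv2.minAreaRect(P[lab==i][:,:2].astype(np.float32)),np.median(P[lab==i][:,2]))
E
```

```text
clock: 4.15
position: [431.4, -94.3, 42.5]
ee_rot: [-0.103, 0.995, 0.0, -0.002]
contact_force: [0.9, 0.3, 0.2]
gripper_width: 65.2
grasp_force: 0.0
[483.  99.] ((344.3636169433594, -37.168827056884766), (26.946577072143555, 62.400333404541016), 62.57692337036133) 21.29742104864515
[320. 251.] ((434.1999816894531, -93.05035400390625), (48.81847381591797, 33.937225341796875), 11.265823364257812) 17.503923221973764
```

View pics/m2.png

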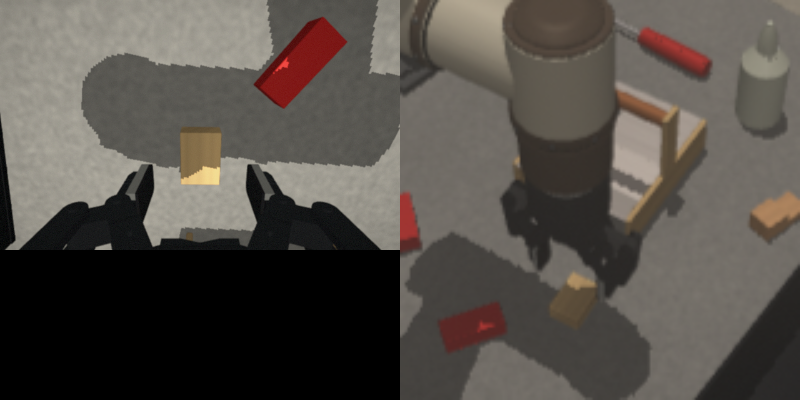

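```bash
python3 -m creep '{"translation":[[0,0,-1],[0,0,-3.6],[0,0,-3.6],[0,0,-3.6],[0,0,-3.6],[0,0,-3.6],[0,0,-3.6],[0,0,0]],"delta_rot":[[0,0,0],[0,0,0],[0,0,0],[0,0,0],[0,0,0],[0,0,0],[0,0,0],[0,0,0]],"hand":[6.5,6.5,1.5,1.5,1.5,1.5,1.5,1.5]}'
python3 -m creep '{"translation":[[0,0,6],[5,2,8],[11.6,5.6,7.5],[11.6,5.6,4],[11.6,5.6,3],[11.6,5.6,3],[11.6,5.6,3],[11.6,5.6,3]],"delta_rot":[[0,0,0],[0,0,0],[0,0,0],[0,0,0],[0,0,0],[0,0,0],[0,0,0],[0,0,0]],"hand":[1.5,1.5,1.5,1.5,1.5,1.5,5.2,5.2]}'
```

```text
clock: 5.3
position: [433.1, -93.2, 43.0]
ee_rot: [-0.104, 0.995, -0.0, -0.003]
contact_force: [0.3, 0.3, -0.6]
gripper_width: 32.3
grasp_force: 59.7
clock: 6.3
position: [551.2, -37.2, 75.6]
ee_rot: [-0.104, 0.995, 0.0, 0.001]
contact_force: [0.2, -0.0, 0.7]
gripper_width: 51.8
grasp_force: 0.0
```

```bash
python3 -m creep '{"translation":[[0,0,5],[2,-4,7],[5,-9,7],[10,-14.9,6],[10,-14.9,0],[10,-14.9,-3],[10,-14.9,-3],[10,-14.9,-3]],"delta_rot":[[0,0,0],[0,0,-8],[0,0,-16],[0,0,-23],[0,0,-23],[0,0,-23],[0,0,-23],[0,0,-23]],"hand":[5.2,6,6.5,6.5,6.5,6.5,6.5,6.5]}'
python3 - <<'E'
from h import *
shot("wrist","w2")
im,d,c=ld("w2"); P=cloud(d,c); hsv=cv2.cvtColor(im,cv2.COLOR_RGB2HSV); m=((hsv[...,1]>70)&(P[...,2]>5)&(P[...,2]<35)&(P[...,1]<-100)).astype(np.uint8)
nl,lab,st,ce=cv2.connectedComponentsWithStats(m)
for i in range(1,nl):
    if st[i,4]>100: print(ce[i].round(),cv2.minAreaRect(P[lab==i][:,:2].astype(np.float32)),np.percentile(P[lab==i][:,2],[10,90]))
s,d,c=shot("side","d2"); o=np.zeros((300,800,3),np.uint8); o[:250,:400]=cv2.resize(im,(400,250)); o[:300,400:]=cv2.resize(s[170:290,260:420],(400,300)); cv2.imwrite("pics/m3.png",o[:,:,::-1])
E
```

```text
clock: 7.3
position: [652.3, -186.1, 46.7]
ee_rot: [0.095, 0.995, -0.0, 0.002]
contact_force: [0.4, 0.0, 0.5]
gripper_width: 65.1
grasp_force: 0.0
[96. 61.] ((545.552001953125, -265.255859375), (57.29915237426758, 3.440643310546875), 2.412454605102539) [ 9.98319255 32.27698295]
[319. 247.] ((658.41064453125, -187.3316650390625), (28.107141494750977, 61.077144622802734), 78.65021514892578) [11.13379591 24.06281914]
```

View pics/m3.png

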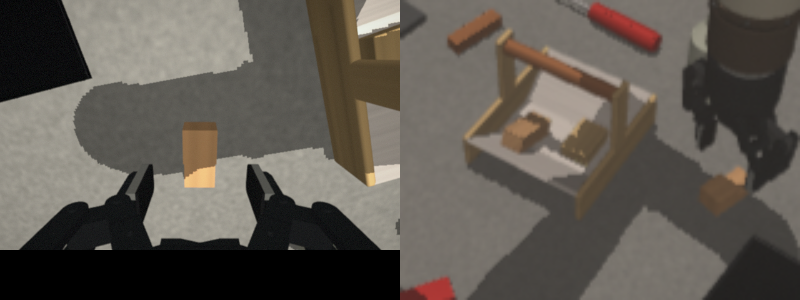

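```bash
python3 -m creep '{"translation":[[0,0,-1],[0,0,-3.6],[0,0,-3.6],[0,0,-3.6],[0,0,-3.6],[0,0,-3.6],[0,0,-3.6],[0,0,0]],"delta_rot":[[0,0,0],[0,0,0],[0,0,0],[0,0,0],[0,0,0],[0,0,0],[0,0,0],[0,0,0]],"hand":[6.5,6.5,1.5,1.5,1.5,1.5,1.5,1.5]}'
python3 -m creep '{"translation":[[0,0,6],[0,3,8],[-0.5,9,8],[-0.9,16.3,8],[-0.9,16.3,4],[-0.9,16.3,3],[-0.9,16.3,3],[-0.9,16.3,3]],"delta_rot":[[0,0,0],[0,0,7],[0,0,14],[0,0,22],[0,0,22],[0,0,22],[0,0,22],[0,0,22]],"hand":[1.5,1.5,1.5,1.5,1.5,1.5,4.8,4.8]}'
```

```text
clock: 8.4
position: [648.5, -185.6, 41.4]
ee_rot: [0.096, 0.995, 0.0, -0.004]
contact_force: [-0.2, -0.4, 0.6]
gripper_width: 26.1
grasp_force: 61.6
clock: 9.4
position: [643.0, -24.1, 75.5]
ee_rot: [-0.095, 0.995, -0.0, 0.001]
contact_force: [0.0, 0.2, 1.2]
gripper_width: 48.1
grasp_force: 0.0
```

```bash
python3 -m creep '{"translation":[[0,0,5],[0,5,7],[0.7,11,7],[1.5,17,6],[1.5,21.8,2],[1.5,21.8,-3],[1.5,21.8,-3],[1.5,21.8,-3]],"delta_rot":[[0,0,0],[0,0,-8],[0,0,-17],[0,0,-17],[0,0,-17],[0,0,-17],[0,0,-17],[0,0,-17]],"hand":[4.8,6,6,6,6,6,6,6]}'
python3 - <<'E'
from h import *
shot("wrist","w3")
im,d,c=ld("w3"); P=cloud(d,c); hsv=cv2.cvtColor(im,cv2.COLOR_RGB2HSV); m=((hsv[...,1]>70)&(P[...,2]>5)&(P[...,2]<35)&(P[...,1]>120)).astype(np.uint8)
nl,lab,st,ce=cv2.connectedComponentsWithStats(m)
for i in range(1,nl):
    if st[i,4]>100: print(ce[i].round(),cv2.minAreaRect(P[lab==i][:,:2].astype(np.float32)),np.percentile(P[lab==i][:,2],[10,90]))
E
```

```text
clock: 10.4
position: [658.9, 194.5, 47.0]
ee_rot: [0.053, 0.999, 0.001, 0.002]
contact_force: [0.3, -0.7, 1.5]
gripper_width: 59.8
grasp_force: 0.0
[320. 236.] ((657.5150756835938, 195.2391815185547), (20.058130264282227, 74.63733673095703), 84.3133316040039) [16.60665321 18.27635106]
```

```bash
python3 -m creep '{"translation":[[0,0,-1],[0,0,-3.6],[0,0,-3.6],[0,0,-3.6],[0,0,-3.6],[0,0,-3.6],[0,0,-3.6],[0,0,0]],"delta_rot":[[0,0,0],[0,0,0],[0,0,0],[0,0,0],[0,0,0],[0,0,0],[0,0,0],[0,0,0]],"hand":[6,6,1,1,1,1,1,1]}'
python3 -m creep '{"translation":[[0,0,6],[0,-3,8],[-0.5,-9,8],[-2.2,-16.2,8],[-2.2,-16.2,4],[-2.2,-16.2,3],[-2.2,-16.2,3],[-2.2,-16.2,3]],"delta_rot":[[0,0,0],[0,0,7],[0,0,15],[0,0,15],[0,0,15],[0,0,15],[0,0,15],[0,0,15]],"hand":[1,1,1,1,1,1,4.5,4.5]}'
python3 -m creep '{"translation":[[0,0,5],[0,0,11],[-4,-3,15],[-4,-3,15],[-4,-3,15],[-4,-3,15],[-4,-3,15],[-4,-3,15]],"delta_rot":[[0,0,10],[0,0,20],[0,0,30],[0,0,40],[0,0,50],[0,0,60],[0,0,70],[0,0,80]],"hand":[4.5,7,7,7,7,7,7,7]}'
python3 - <<'E'
from h import *
a=shot("side","d4")[0];b=shot("scene","s4")[0];w=shot("wrist","w4")[0]
print(read_state()["position"],read_state()["ee_rot"])
o=np.zeros((600,800,3),np.uint8); o[:250,:400]=cv2.resize(w,(400,250)); o[:300,400:]=cv2.resize(a[170:290,240:400],(400,300));o[300:,400:]=cv2.resize(b[140:290,240:440],(400,300)); o[300:550,:400]=cv2.resize(a,(400,250));cv2.imwrite("pics/m4.png",o[:,:,::-1])
E
```

```text
clock: 11.45
position: [654.6, 194.0, 41.4]
ee_rot: [0.053, 0.999, -0.002, -0.003]
contact_force: [0.8, 0.1, 1.2]
gripper_width: 17.8
grasp_force: 61.4
clock: 12.45
position: [636.2, 34.3, 75.4]
ee_rot: [-0.079, 0.997, 0.0, 0.001]
contact_force: [-0.3, -0.4, 0.5]
gripper_width: 45.1
grasp_force: 0.0
clock: 13.45
position: [595.6, 4.1, 225.9]
ee_rot: [-0.703, 0.711, -0.001, 0.001]
contact_force: [0.2, -0.1, 0.3]
gripper_width: 69.8
grasp_force: 0.0
[595.43591159   3.82976513 225.47290355] [-7.00326332e-01  7.13822041e-01 -5.50867791e-04  9.04735004e-04]
```

View pics/m4.png

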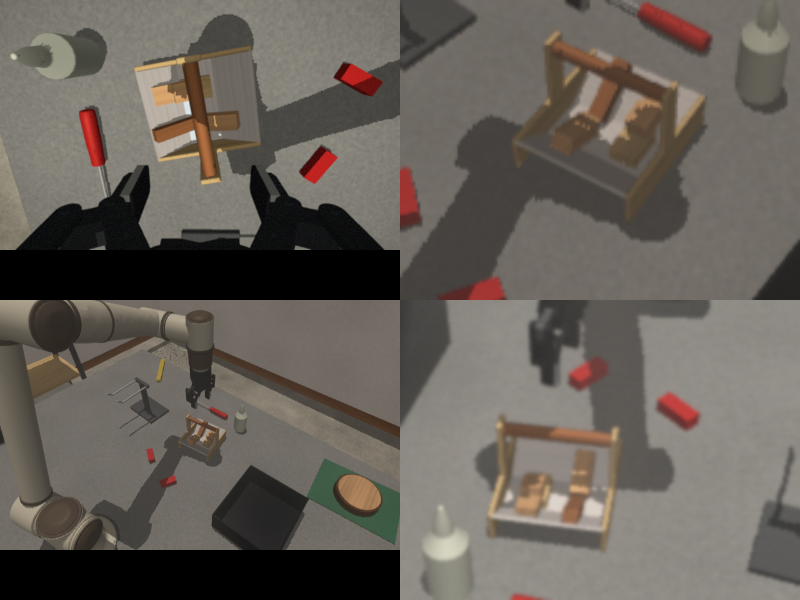

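```bash
python3 - <<'E'
from h import *
for n in("w4","s4","d4"):
    im,d,c=ld(n); P=cloud(d,c); hsv=cv2.cvtColor(im,cv2.COLOR_RGB2HSV); z=P[...,2]
    m=(abs(P[...,0]-592)<80)&(abs(P[...,1])<90)&(z>100)&(z<132)&(hsv[...,0]<14)&(hsv[...,1]>60)
    print(n,m.sum(),cv2.minAreaRect(P[m][:,:2].astype(np.float32)),np.percentile(z[m],95))
    m=np.isfinite(z)&(z>160)&(z<215)&(P[...,1]>260)&(P[...,1]<440)&(P[...,0]>380)&(P[...,0]<620)
    if m.sum()>30 and n!="w4":
        p=P[m]; pr=p[p[:,0]<540]; 
        for sgn in(-1,1):
            q=pr[(pr[:,1]-348)*sgn>15]; f=np.polyfit(q[:,0],q[:,1],1); print(" prong",len(q),f, np.polyval(f,440),"xmin",np.percentile(q[:,0],[0,2,5]),"zmax at tip",q[q[:,0]<q[:,0].min()+12][:,2].max(), "z mid",np.percentile(q[(q[:,0]>440)&(q[:,0]<460)][:,2],95))
        q=p[(abs(p[:,1]-348)<25)]; print(" post",q.min(0),q.max(0),q.mean(0))
E
```

```text
w4 4040 ((595.023681640625, -1.16717529296875), (17.894386291503906, 137.74911499023438), 9.19858169555664) 127.28487139548781
s4 347 ((598.4910278320312, 0.7161026000976562), (19.167911529541016, 133.961181640625), 9.24721622467041) 126.89540740081098
 prong 122 [-2.11446110e-02  3.24361071e+02] 315.05744174535045 xmin [414.57691351 417.25927987 418.19382819] zmax at tip 192.838881315579 z mid 176.3593223215229
 prong 127 [-2.56356214e-02  4.02187068e+02] 390.90739429765534 xmin [415.12161168 417.90980686 420.34043156] zmax at tip 191.21427002627718 z mid 176.15746030925735
 post [563.37654109 323.06621121 160.26839834] [584.621646   372.51060835 187.84893904] [576.55520565 348.31354943 178.80804173]
d4 304 ((591.4127807617188, -1.3261184692382812), (20.065549850463867, 136.28932189941406), 7.499011993408203) 128.70729215066876
 prong 142 [-1.48702296e-02  3.17240800e+02] 310.6978988399123 xmin [408.60711648 412.12629147 415.4426908 ] zmax at tip 191.71346007116165 z mid 177.22787256240915
 prong 132 [-1.42703515e-02  3.93005893e+02] 386.72693814430363 xmin [410.7510683  412.3942679  416.08632524] zmax at tip 192.72510910682365 z mid 175.88851020548324
 post [557.32910421 323.80894616 160.09516893] [576.90908277 372.2222131  189.35843951] [564.31676401 346.73431946 180.72870916]
```

```bash
python3 -m creep '{"translation":[[0,-0.4,-3],[0,-0.4,-8],[0,-0.4,-12.7],[0,-0.4,-12.7],[0,-0.4,-12.7],[0,-0.4,-12.7],[0,-0.4,-12.7],[0,-0.4,-12.7]],"delta_rot":[[0,0,10],[0,0,10],[0,0,10],[0,0,10],[0,0,10],[0,0,10],[0,0,10],[0,0,10]],"hand":[6,6,6,6,0.8,0.8,0.8,0.8]}'
python3 -m creep '{"translation":[[0,0,0],[0,0,1],[0,0,2],[0,0,4],[0,0,7],[0,0,11],[0,0,15],[0,0,15]],"delta_rot":[[0,0,0],[0,0,0],[0,0,0],[0,0,0],[0,0,0],[0,0,0],[0,0,0],[0,0,0]],"hand":[0.8,0.8,0.8,0.8,0.8,0.8,0.8,0.8]}'
```

```text
clock: 14.6
position: [596.1, -0.8, 99.7]
ee_rot: [0.761, -0.649, 0.001, -0.001]
contact_force: [-1.3, 0.9, 6.2]
gripper_width: 16.2
grasp_force: 58.6
clock: 15.6
position: [596.8, -0.8, 251.5]
ee_rot: [0.76, -0.649, 0.003, -0.003]
contact_force: [-0.2, -0.6, -3.9]
gripper_width: 16.3
grasp_force: 58.8
```

```bash
python3 -m creep '{"translation":[[0,-1,0],[-1,-3,0],[-2,-6,0],[-3.5,-9.5,0],[-5,-13.5,0],[-6.5,-17.5,0],[-8,-21.5,0],[-9.5,-25.5,0]],"delta_rot":[[0,0,-2],[0,0,-5],[0,0,-9],[0,0,-13],[0,0,-17],[0,0,-21],[0,0,-25],[0,0,-29]],"hand":[0.8,0.8,0.8,0.8,0.8,0.8,0.8,0.8]}'
python3 -m creep '{"translation":[[-1.2,-4,0],[-2.2,-7.5,0],[-3.2,-10,0],[-4,-11.8,0],[-4.5,-12.7,-1],[-4.5,-12.7,-2],[-4.5,-12.7,-3],[-4.5,-12.7,-3]],"delta_rot":[[0,0,-2],[0,0,-4],[0,0,-4],[0,0,-4],[0,0,-4],[0,0,-4],[0,0,-4],[0,0,-4]],"hand":[0.8,0.8,0.8,0.8,0.8,0.8,0.8,0.8]}'
python3 - <<'E'
from h import *
s=read_state(); print(s["joints"].round(2),R.from_quat(s["ee_rot"]).as_matrix().round(3).tolist(),s["contact_force"])
a=shot("side","d5")[0];b=shot("scene","s5")[0];
o=np.zeros((500,800,3),np.uint8); o[:250,:400]=cv2.resize(b,(400,250)); o[:,400:]=cv2.resize(a[100:400,320:560],(400,500)); cv2.imwrite("pics/m5.png",o[:,:,::-1])
E
```

```text
clock: 16.6
position: [497.5, -257.9, 245.9]
ee_rot: [-0.571, 0.821, 0.001, -0.001]
contact_force: [1.5, 0.5, -4.7]
gripper_width: 16.4
grasp_force: 58.8
clock: 17.6
position: [454.8, -381.9, 215.8]
ee_rot: [-0.545, 0.838, 0.001, -0.001]
contact_force: [0.7, -0.5, -4.2]
gripper_width: 16.2
grasp_force: 58.8
[-0.43  0.34 -0.09 -0.   -1.14  0.01] [[-0.406, -0.914, -0.002], [-0.914, 0.406, 0.002], [-0.0, 0.003, -1.0]] [ 0.6510233  -0.49115544 -4.17775511]
```

View pics/m5.png

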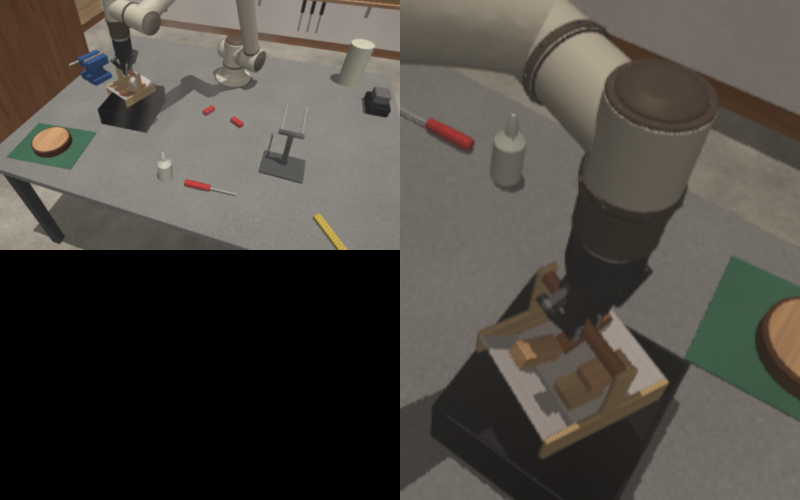

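```bash
python3 -m creep '{"translation":[[-0.2,0.1,0],[-0.5,0.2,0.1],[-0.7,0.3,0.2],[-0.9,0.4,0.3],[-1.1,0.5,0.4],[-1.3,0.6,0.6],[-1.4,0.6,0.8],[-1.5,0.7,1]],"delta_rot":[[3,7,0],[6.5,14.6,0],[9.7,21.9,0],[13,29.2,0],[16.2,36.6,0],[19.5,43.9,0],[22.7,51.2,0],[26,58.5,0]],"hand":[0.8,0.8,0.8,0.8,0.8,0.8,0.8,0.8]}'
python3 -m creep '{"translation":[[-0.1,0,0.2],[-0.1,0,0.2],[-0.1,0,0.2],[-0.1,0,0.2]],"delta_rot":[[2,4.6,0],[3.2,7.3,0],[3.2,7.3,0],[3.2,7.3,0]],"hand":[0.8,0.8,0.8,0.8]}'
python3 - <<'E'
from h import *
s=read_state(); print(s["joints"].round(2),R.from_quat(s["ee_rot"]).as_matrix().round(3).tolist(),s["contact_force"])
a=shot("side","d6")[0];b=shot("scene","s6")[0];
o=np.zeros((500,800,3),np.uint8); o[:500,:400]=cv2.resize(b[20:220,110:270],(400,500)); o[:,400:]=cv2.resize(a[100:400,320:560],(400,500)); cv2.imwrite("pics/m6.png",o[:,:,::-1])
E
```

```text
clock: 18.7
position: [441.5, -376.3, 226.9]
ee_rot: [-0.462, 0.712, 0.443, -0.289]
contact_force: [0.2, -0.2, -3.7]
gripper_width: 16.3
grasp_force: 59.2
clock: 19.2
position: [439.6, -376.1, 229.7]
ee_rot: [-0.441, 0.68, 0.491, -0.32]
contact_force: [-0.7, 0.9, -2.4]
gripper_width: 16.1
grasp_force: 59.4
[-0.42  0.93  0.5   0.01 -2.39  0.01] [[-0.406, -0.286, -0.868], [-0.914, 0.129, 0.385], [0.002, 0.95, -0.313]] [-0.69510076  0.94677351 -2.44911433]
```

View pics/m6.png

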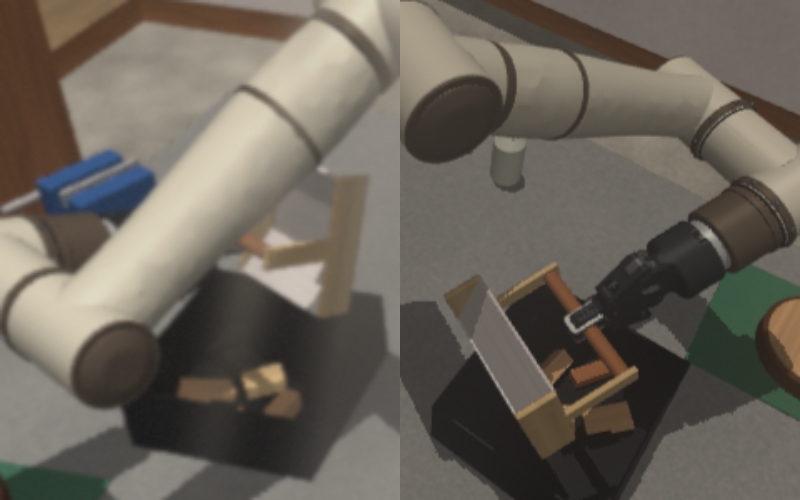

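```bash
python3 -m creep '{"translation":[[0.2,0,1],[0.5,-0.2,2],[0.8,-0.3,3],[1,-0.4,3.5],[1.2,-0.5,4],[1.4,-0.6,4],[1.6,-0.7,4],[1.6,-0.7,4]],"delta_rot":[[-4,-9,0],[-8,-18,0],[-12,-27,0],[-16,-36,0],[-20,-45,0],[-24,-54,0],[-28,-63.1,0],[-29.2,-65.8,0]],"hand":[0.8,0.8,0.8,0.8,0.8,0.8,0.8,0.8]}'
python3 -m creep '{"translation":[[0.5,2,0],[1,5,0],[2,9,0],[2.5,13,0],[3,17,0],[3,21,0],[3,24,0],[3,25,0]],"delta_rot":[[0,0,2],[0,0,5],[0,0,8],[0,0,12],[0,0,16],[0,0,20],[0,0,23],[0,0,23]],"hand":[0.8,0.8,0.8,0.8,0.8,0.8,0.8,0.8]}'
python3 - <<'E'
from h import *
s=read_state(); print(s["joints"].round(2),s["position"],R.from_quat(s["ee_rot"]).as_matrix().round(3).tolist(),s["contact_force"])
a,d,c=shot("side","d7");b=shot("scene","s7")[0];
for n in("d7","s7"):
    im,d,c=ld(n); P=cloud(d,c); hsv=cv2.cvtColor(im,cv2.COLOR_RGB2HSV)
    m=((hsv[...,1]>70)&(hsv[...,2]>50)&(abs(P[...,0]-455)<130)&(abs(P[...,1]+383)<120)&(P[...,2]<80)).astype(np.uint8)
    nl,lab,st,ce=cv2.connectedComponentsWithStats(m)
    for i in range(1,nl):
        if st[i,4]>40: print(n,ce[i].round(),st[i,4],P[lab==i].mean(0).round(),P[lab==i][:,2].max())
o=np.zeros((500,800,3),np.uint8); o[:300,:400]=cv2.resize(b[90:240,120:320],(400,300)); o[:,400:]=cv2.resize(a[150:400,280:480],(400,500)); cv2.imwrite("pics/m7.png",o[:,:,::-1])
E
```

```text
clock: 20.3
position: [452.4, -382.0, 272.1]
ee_rot: [-0.544, 0.839, -0.001, 0.001]
contact_force: [0.2, -0.0, -2.6]
gripper_width: 16.3
grasp_force: 59.2
clock: 21.3
position: [484.5, -130.9, 269.5]
ee_rot: [-0.702, 0.712, 0.001, -0.0]
contact_force: [0.6, -0.7, -2.8]
gripper_width: 16.1
grasp_force: 59.2
[ 0.06  0.15 -0.22 -0.   -1.2  -0.07] [ 484.48720781 -130.88550816  269.54431176] [[-0.014, -1.0, -0.002], [-1.0, 0.014, 0.0], [-0.0, 0.002, -1.0]] [ 0.57020629 -0.74211138 -2.78320046]
d7 [407. 320.] 366 [ 493. -342.   25.] 35.172810229769766
d7 [437. 322.] 381 [ 536. -398.   20.] 27.550637274547285
d7 [444. 351.] 512 [ 486. -444.   24.] 40.34437897258522
d7 [413. 351.] 448 [ 441. -393.   20.] 27.31429213799538
s7 [218. 176.] 347 [ 460. -368.   18.] 32.846930982683716
s7 [192. 175.] 213 [ 486. -444.   20.] 36.84875299430223
```

View pics/m7.png

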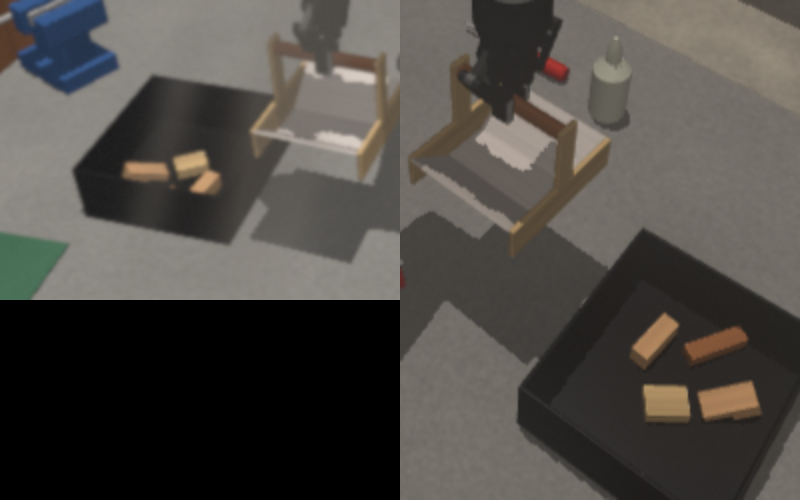

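```bash
python3 -m creep '{"translation":[[-0.7,1.5,0],[-2,4.5,0],[-3.5,8,0],[-5.5,12,0],[-7,16,0],[-8.5,20,0],[-9.5,23.5,0],[-10,25.3,0]],"delta_rot":[[0,0,0],[0,0,0],[0,0,0],[0,0,0],[0,0,0],[0,0,0],[0,0,0],[0,0,0]],"hand":[0.8,0.8,0.8,0.8,0.8,0.8,0.8,0.8]}'
python3 -m creep '{"translation":[[-2,3,0],[-4,7,0],[-6,11,0],[-6.5,15,-2],[-7,19,-4],[-7,21.8,-6],[-7,23,-6.8],[-7,23.1,-6.8]],"delta_rot":[[0,0,0],[0,0,0],[0,0,0],[0,0,0],[0,0,0],[0,0,0],[0,0,0],[0,0,0]],"hand":[0.8,0.8,0.8,0.8,0.8,0.8,0.8,0.8]}'
python3 -m creep '{"translation":[[0,0,0],[0,0,0]],"delta_rot":[[0,0,0],[0,0,0]],"hand":[0.8,0.8]}'
python3 - <<'E'
from h import *
s=read_state(); print(s["joints"].round(2),s["position"],R.from_quat(s["ee_rot"]).as_matrix().round(3).tolist(),s["contact_force"])
a=shot("side","d8")[0];b=shot("scene","s8")[0]
for n in("d8","s8"):
    im,d,c=ld(n); P=cloud(d,c); hsv=cv2.cvtColor(im,cv2.COLOR_RGB2HSV);z=P[...,2]
    m=(abs(P[...,0]-315)<60)&(abs(P[...,1]-350)<90)&(z>205)&(z<240)&(hsv[...,0]<14)&(hsv[...,1]>60)
    if m.sum()>20: print(n,m.sum(),cv2.minAreaRect(P[m][:,:2].astype(np.float32)),np.percentile(z[m],[50,95]))
o=np.zeros((400,800,3),np.uint8); o[:400,:400]=cv2.resize(b[100:300,380:580],(400,400)); o[:,400:]=cv2.resize(a[60:260,80:280],(400,400)); cv2.imwrite("pics/m8.png",o[:,:,::-1])
E
```

```text
clock: 22.4
position: [384.1, 120.9, 269.5]
ee_rot: [-0.701, 0.713, 0.0, 0.0]
contact_force: [0.6, -0.2, -2.2]
gripper_width: 16.2
grasp_force: 59.2
clock: 23.4
position: [314.9, 350.6, 200.9]
ee_rot: [-0.701, 0.713, -0.0, -0.001]
contact_force: [0.5, -0.8, -1.9]
gripper_width: 16.1
grasp_force: 59.2
clock: 23.65
position: [315.2, 350.5, 202.2]
ee_rot: [-0.7, 0.714, 0.0, 0.001]
contact_force: [-0.5, -1.1, -3.1]
gripper_width: 16.0
grasp_force: 59.2
[ 1.18  0.15 -0.4  -0.   -1.02 -1.2 ] [315.24037303 350.46202881 202.24057993] [[-0.019, -1.0, 0.001], [-1.0, 0.019, 0.002], [-0.002, -0.001, -1.0]] [-0.53139254 -1.11482719 -3.06442481]
d8 149 ((313.7862854003906, 352.1364440917969), (128.1057586669922, 17.901569366455078), 88.52322387695312) [228.59567602 231.36038526]
s8 246 ((321.3729248046875, 351.9356994628906), (21.010698318481445, 134.69805908203125), 1.7441110610961914) [225.22082744 229.63162781]
```

View pics/m8.png

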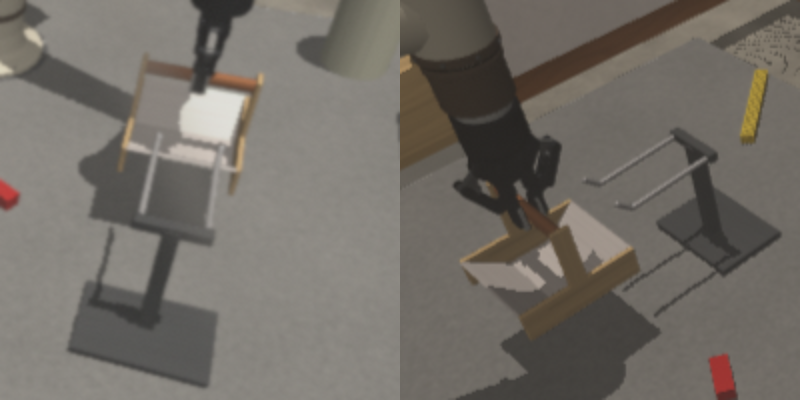

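```bash
python3 -m creep '{"translation":[[1,0,0],[3,0,0],[5.5,-0.1,0],[8,-0.1,0],[10.5,-0.1,0],[12.5,-0.1,0],[13.2,-0.1,0],[13.2,-0.1,0]],"delta_rot":[[0,0,0],[0,0,0],[0,0,0],[0,0,0],[0,0,0],[0,0,0],[0,0,0],[0,0,0]],"hand":[0.8,0.8,0.8,0.8,0.8,0.8,0.8,0.8]}'
python3 -m creep '{"translation":[[0,0,-0.5],[0,0,-1.2],[0,0,-1.9],[0,0,-2.5],[0,0,-2.9],[0,0,-3.1],[0,0,-3.1],[0,0,-3.1]],"delta_rot":[[0,0,0],[0,0,0],[0,0,0],[0,0,0],[0,0,0],[0,0,0],[0,0,0],[0,0,0]],"hand":[0.8,0.8,0.8,0.8,0.8,0.8,0.8,0.8]}'
python3 - <<'E'
from h import *
s=read_state(); print(s["position"],s["contact_force"],s["wrist_torque"])
a=shot("side","d9")[0];b=shot("scene","s9")[0]
for n in("d9","s9"):
    im,d,c=ld(n); P=cloud(d,c); hsv=cv2.cvtColor(im,cv2.COLOR_RGB2HSV);z=P[...,2]
    m=(abs(P[...,0]-447)<60)&(abs(P[...,1]-350)<90)&(z>170)&(z<240)&(hsv[...,0]<14)&(hsv[...,1]>60)
    if m.sum()>20: print(n,m.sum(),cv2.minAreaRect(P[m][:,:2].astype(np.float32)),np.percentile(z[m],[50,95]))
o=np.zeros((400,800,3),np.uint8); o[:400,:400]=cv2.resize(b[100:300,380:580],(400,400)); o[:,400:]=cv2.resize(a[60:260,110:310],(400,400)); cv2.imwrite("pics/m9.png",o[:,:,::-1])
E
```

```text
clock: 24.75
position: [447.1, 349.8, 201.0]
ee_rot: [-0.701, 0.714, 0.0, -0.0]
contact_force: [-0.5, 0.6, -3.1]
gripper_width: 16.4
grasp_force: 59.2
clock: 25.75
position: [447.1, 350.1, 170.5]
ee_rot: [-0.701, 0.713, 0.0, 0.0]
contact_force: [-0.4, -0.1, -2.7]
gripper_width: 16.4
grasp_force: 59.3
[447.13290457 350.13448538 170.54022297] [-0.42610926 -0.05798181 -2.68927658] [ 0.03431197 -0.02118978  0.06235595]
d9 138 ((433.7811279296875, 350.7259826660156), (39.1973762512207, 130.4879913330078), 6.724246025085449) [196.67861241 205.27859339]
s9 275 ((463.6969909667969, 351.4064636230469), (44.23131561279297, 135.64784240722656), 1.291543960571289) [193.95802671 197.63549607]
```

View pics/m9.png

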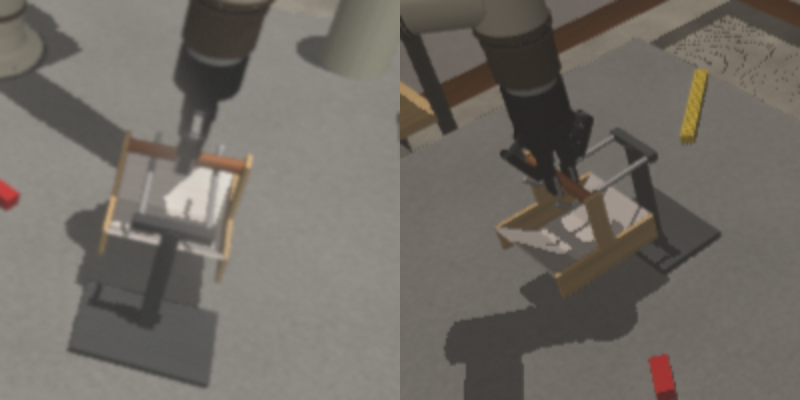

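```bash
python3 -m creep '{"translation":[[0,0,-0.1],[0,0,-0.2],[0,0,-0.3],[0,0,-0.35],[0,0,-0.35]],"delta_rot":[[0,0,0],[0,0,0],[0,0,0],[0,0,0],[0,0,0]],"hand":[0.8,0.8,0.8,0.8,0.8]}'
python3 -m creep '{"translation":[[0,0,-0.1],[0,0,-0.15],[0,0,-0.2],[0,0,-0.2]],"delta_rot":[[0,0,0],[0,0,0],[0,0,0],[0,0,0]],"hand":[0.8,0.8,0.8,0.8]}'
```

```text
clock: 26.48
position: [447.0, 350.0, 166.7]
ee_rot: [-0.701, 0.713, 0.0, 0.0]
contact_force: [0.7, -0.7, -2.9]
gripper_width: 16.2
grasp_force: 59.3
clock: 26.98
position: [447.0, 350.0, 165.2]
ee_rot: [-0.701, 0.713, 0.0, 0.0]
contact_force: [-1.6, 0.3, -0.5]
gripper_width: 16.1
grasp_force: 59.5
```

```bash
python3 -m creep '{"translation":[[0,0,-0.1],[0,0,-0.1],[0,0,-0.1]],"delta_rot":[[0,0,0],[0,0,0],[0,0,0]],"hand":[0.8,0.8,0.8]}'
python3 -m creep '{"translation":[[0,0,0],[0,0,0],[0,0,0],[0,0,0],[0,0,0],[0,0,0],[0,0,0],[0,0,0]],"delta_rot":[[0,0,0],[0,0,0],[0,0,0],[0,0,0],[0,0,0],[0,0,0],[0,0,0],[0,0,0]],"hand":[2,2.2,2.6,3,3.5,4,4.5,4.5]}'
python3 -m creep '{"translation":[[0,0,1],[0,0,3],[0,0,6],[0,0,10],[0,0,14],[0,0,18],[0,0,18],[0,0,18]],"delta_rot":[[0,0,0],[0,0,0],[0,0,0],[0,0,0],[0,0,0],[0,0,0],[0,0,0],[0,0,0]],"hand":[4.5,4.5,4.5,4.5,4.5,4.5,4.5,4.5]}'
python3 -m creep '{"translation":[[0,0,0],[0,0,0],[0,0,0],[0,0,0],[0,0,0],[0,0,0],[0,0,0],[0,0,0]],"delta_rot":[[0,0,0],[0,0,0],[0,0,0],[0,0,0],[0,0,0],[0,0,0],[0,0,0],[0,0,0]],"hand":[4.5,4.5,4.5,4.5,4.5,4.5,4.5,4.5]}'
python3 - <<'E'
from h import *
shot("side","da"); a=shot("side","d10")[0];b=shot("scene","s10")[0]
print(abs(ld("da")[0][60:260,110:310].astype(int)-a[60:260,110:310]).max())
for n in("d10","s10"):
    im,d,c=ld(n); P=cloud(d,c); hsv=cv2.cvtColor(im,cv2.COLOR_RGB2HSV);z=P[...,2]
    m=(abs(P[...,0]-447)<40)&(abs(P[...,1]-350)<90)&(z>175)&(z<210)&(hsv[...,0]<14)&(hsv[...,1]>80)
    if m.sum()>20: print(n,m.sum(),cv2.minAreaRect(P[m][:,:2].astype(np.float32)),np.percentile(z[m],[50,95]))
    m=((hsv[...,1]>70)&(hsv[...,2]>50)&(abs(P[...,0]-455)<130)&(abs(P[...,1]+383)<120)&(z<80)).astype(np.uint8); nl,lab,st,ce=cv2.connectedComponentsWithStats(m); print(n,"bin",[st[i,4] for i in range(1,nl)])
o=np.zeros((400,800,3),np.uint8); o[:400,:400]=cv2.resize(b[100:300,380:580],(400,400)); o[:,400:]=cv2.resize(a[60:260,110:310],(400,400)); cv2.imwrite("pics/m10.png",o[:,:,::-1])
E
```

```text
clock: 27.35
position: [447.1, 350.0, 165.0]
ee_rot: [-0.701, 0.713, -0.0, 0.001]
contact_force: [-3.6, -1.8, 5.9]
gripper_width: 16.4
grasp_force: 60.1
clock: 28.35
position: [447.0, 350.1, 163.8]
ee_rot: [-0.701, 0.713, 0.0, 0.0]
contact_force: [0.1, -0.5, 0.0]
gripper_width: 44.8
grasp_force: 0.0
clock: 29.35
position: [446.6, 349.8, 343.8]
ee_rot: [-0.701, 0.713, 0.0, 0.0]
contact_force: [-1.3, 0.2, -0.1]
gripper_width: 45.1
grasp_force: 0.0
clock: 30.35
position: [447.0, 350.0, 343.8]
ee_rot: [-0.701, 0.713, 0.0, 0.0]
contact_force: [-0.2, -0.5, 0.3]
gripper_width: 45.1
grasp_force: 0.0
4
d10 211 ((448.6474914550781, 354.6217041015625), (134.38510131835938, 24.359418869018555), 88.77391815185547) [191.06923808 194.09159252]
d10 bin [np.int32(367), np.int32(381), np.int32(510), np.int32(448)]
s10 241 ((451.14056396484375, 351.75860595703125), (135.4079132080078, 18.74211311340332), 89.35588073730469) [189.27178612 192.94289544]
s10 bin [np.int32(344), np.int32(216), np.int32(3)]
```

View pics/m10.png

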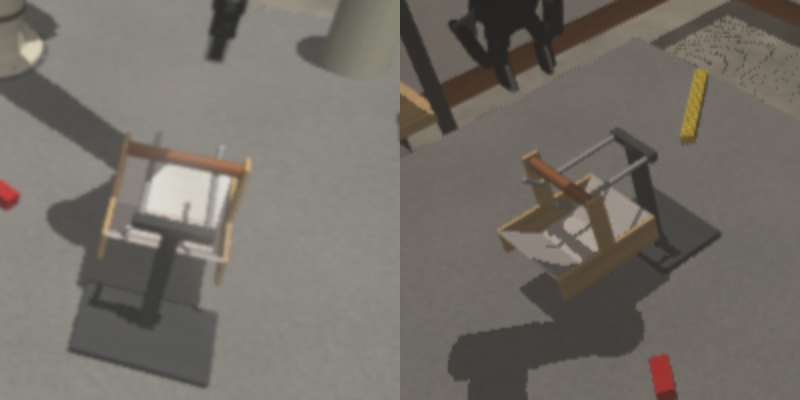

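The picture shows the dowel lying across both prongs, with the tray level and unmoving between the two side shots. The gripper is clear and four offcuts are in the bin.

```bash
python3 -c "
from bench import job_done
print(job_done())"
```

```text
the job is handed in; nothing more can be done
None
```

The four offcuts present (1–4; no offcut 5 was visible) were gathered in the tray and tipped into the bin, the empty tray hangs level and still on both prongs, the bottle and screwdriver were not touched, and the job was handed in about 30 s into the run; no verdict came back.

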